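# Nest a bowl set and hold it in the banding clamp

### The job

Get the wooden bowl set ready for its paper band: the largest bowl already stands in the bench clamp; set the middle-sized bowl down inside it, and then the smallest bowl inside the middle one, each sitting flat and let go, not dropped in. Then press the clamp's spring-return hand lever down, past the first two clicks to the third, so that both jaws close on the large bowl, and finish while still holding the lever down there, because it springs back open if let go. Leave everything else on the bench where it is.

Things in the scene. Friction and masses are not known exactly. Their poses are not given: they have to be found in the camera images.
- clamp: Bench centring clamp, fixed. Origin on the bench under the middle of its round rubber seat (120 mm across, top 22 mm up); z up, own -x towards the robot, own y along the guide rods. Base plate 18 mm high, x -125 to 125, y -185 to 265 mm, lever at the +y end. Jaws 102 mm high at both y sides, with curved rubber shoes 67 to 98 mm up, faces 111 mm from the middle when open. Free from above.
- clamp_lever (a joint): Hand lever angle, rad: 0 = released, sprung up, 50 deg above level towards the clamp's -x; grows as pressed down, turning about the clamp's y; clicks, felt as humps, at 0.3, 0.6, 0.9 (third: about level), end stop at 0.97. Springs back to 0 from anywhere. Pressing straight down on the bar takes 5 to 15 N. Moves each jaw in 22 mm per rad; the shoes meet a centred large bowl at about 0.75.
- lever_grip (a point): Centre of the lever's grip: a level round black bar, 22 mm diameter, 90 mm long along the clamp's own y, 165 mm from the pivot. Released it is 211 mm above the bench, at the third click about 80 mm. The flat steel lever arm (14 mm wide) meets the bar's middle from the clamp's +x side.
- lever_pivot (a point): Pivot of the hand lever (fixed on the clamp), 85 mm above the bench, at own x = 85, y = 215 mm of the clamp; the lever swings in the vertical plane through it along the clamp's own x.
- shoe_left: Curved rubber-faced shoe of the jaw on the clamp's +y side, 30 mm high, on sprung pins (gives 12 mm). Origin at the clamp's origin as long as the jaw is open; it moves along -y of the clamp as the jaw closes.
- shoe_right: The same on the clamp's -y side; it moves along +y of the clamp as the jaw closes.
- bowl_large: Largest of three turned wooden bowls of one plain wood, standing loose on the clamp's seat, up to 10 mm off its middle. 190 mm across the rim, 70 mm high, wall and floor 8 mm thick; base 80 mm across, inside floor about 86 mm across; about 0.45 kg. Origin at the centre of its underside, z up.
- bowl_medium_mid (a point): Middle-sized wooden bowl, on the bench: 124 mm across the rim, 58 mm high, wall and floor 8 mm thick (108 mm inside the rim), base 60 mm across, 0.2 kg. Point on its axis half-way up, 29 mm below its rim; z up. Seated in the large bowl the point is 37 mm above the large bowl's underside, the rim 4 mm below the large rim with about 25 mm free all round.
- bowl_small_mid (a point): Smallest wooden bowl, on the bench: 58 mm across the rim, 46 mm high, wall and floor 8 mm thick (42 mm inside the rim), base 36 mm across, 0.06 kg. Point on its axis half-way up, 23 mm below its rim; z up. Seated in the middle bowl the point is 2 mm above the middle bowl's own point, the rim 4 mm below the middle rim with about 25 mm free all round.
- tape_roll_mid (a point): Roll of packing tape lying flat beside the bowls, 104 mm across, 48 mm high; its centre. Not part of the job.
- carton_mid (a point): Small taped carton 90 x 120 x 70 mm at the back; its centre. Not part of the job.
- oil_bottle_mid (a point): Green glass bottle, 68 mm across, 235 mm high; point on its axis 100 mm up. Not part of the job.
- mug_mid (a point): White mug, 80 mm across, 92 mm high; point on its axis half-way up. Not part of the job.
- scanner_mid (a point): Hand barcode scanner lying on the bench, about 185 x 55 x 32 mm; point near its middle, 14 mm up. Not part of the job.
- knife_mid (a point): Closed carton knife lying on the bench, 150 x 30 x 16 mm; its centre. Not part of the job.
- boxed_goods_mid (a point): Flat white and blue retail box 160 x 110 x 55 mm; its centre. Not part of the job.
Not all that is in view belongs to the job. What is shaped like the bowl_large but green is not meant.

How it is judged:
On the way, in this order (a step that is already met when the one before it is completed fails the run):
1. the middle bowl sits flat inside the large bowl, let go (z of bowl_large in the frame of clamp between 0.018 and 0.03 m and horizontal distance between bowl_large and clamp below 0.022 m and angle between each of bowl_large, bowl_medium_mid's own z axis and vertical below 0.12 rad and z of bowl_medium_mid in the frame of bowl_large between 0.032 and 0.043 m and horizontal distance between bowl_medium_mid and bowl_large below 0.022 m and contact force between the fingers and bowl_medium below 0.1 N), for 0.2 s.
2. the smallest bowl sits flat inside the middle bowl, let go (all of step 1 and z of bowl_small_mid in the frame of bowl_medium_mid between -0.003 and 0.008 m and horizontal distance between bowl_small_mid and bowl_medium_mid below 0.018 m and angle between bowl_small_mid's own z axis and vertical below 0.12 rad and contact force between the fingers and bowl_small below 0.1 N), for 0.2 s.
3. the lever is pressed to its third click (z of bowl_large in the frame of clamp between 0.018 and 0.03 m and horizontal distance between bowl_large and clamp below 0.022 m and angle between each of bowl_large, bowl_medium_mid, bowl_small_mid's own z axis and vertical below 0.12 rad and z of bowl_medium_mid in the frame of bowl_large between 0.032 and 0.043 m and horizontal distance between bowl_medium_mid and bowl_large below 0.022 m and z of bowl_small_mid in the frame of bowl_medium_mid between -0.003 and 0.008 m and horizontal distance between bowl_small_mid and bowl_medium_mid below 0.018 m and value of joint clamp_lever between 0.82 and 1 rad), for 0.3 s.
At the end, for the whole second after the job is handed in: The robot still presses the lever (over 2 N), at rest at its third click (0.82 rad or more); both shoes press the large bowl (over 2 N), upright on its seat; each smaller bowl sits flat (within 5 mm, 0.12 rad) and centred (22, 18 mm) in the next, at rest, not touched by the fingers (all of step 3 and contact force between any of the fingers, the arm and clamp_lever above 2 N and contact force between each of shoe_left, shoe_right and bowl_large above 2 N and velocity of joint clamp_lever between -0.1 and 0.1 rad/s and contact force between the fingers and bowl_medium below 0.1 N and contact force between the fingers and bowl_small below 0.1 N and contact force between the fingers and bowl_large below 0.1 N and linear speed of each of bowl_large, bowl_medium, bowl_small below 0.03 m/s); the arm keeps its last pose, push and grip.
It fails at once if another thing on the bench was moved by more than 30 mm or tipped (distance of any of tape_roll_mid, carton_mid, oil_bottle_mid, mug_mid, scanner_mid, knife_mid, boxed_goods_mid from where it was at the start of the episode above 0.03 m or angle between any of tape_roll_mid, carton_mid, oil_bottle_mid, mug_mid, scanner_mid, knife_mid, boxed_goods_mid's own z axis and vertical above 0.5 rad).
It fails at once if the middle bowl was dropped (height (world z) of bowl_medium_mid above 0.03 m and contact force between bowl_medium and anything else below 0.01 N and linear speed of bowl_medium above 0.7 m/s).
It fails at once if the smallest bowl was dropped (height (world z) of bowl_small_mid above 0.03 m and contact force between bowl_small and anything else below 0.01 N and linear speed of bowl_small above 0.7 m/s).
It also fails if it takes over 72 s, if anything falls off the work surface, if the arm or the gripper's body presses on something with over 40 N, if the wrist force passes 120 N, or if a joint passes its speed limit or range.

### The arm

A 6-joint arm with a two-finger parallel gripper is mounted at the origin on the work surface. World frame = base frame: x ahead of the robot, y to its left, z up, the work surface at z = 0. Lengths are in m, angles in rad, forces in N, time in s.
With the tool pointing down it reaches from about 0.35 to 0.775 m from the base axis. Payload 5.5 kg.
Tool frame: the origin (TCP) lies midway between the tips of the shut fingers; the grasp point (between the pads) lies 19 mm behind it (pinch_z is the distance from the TCP to the grasp point, in m); z points along the fingers, x is the direction in which the jaws open and shut, and the axes are right-handed (so a half turn about z gives the same grasp; the last joint's range is limited). The gripper opens to 85 mm and grips with 20 to 120 N. Pads are 22 mm wide; open, the fingers measure 114 mm over their backs; the gripper's body (76 mm by 85 mm) begins 54 mm behind the grasp point. The pads swing forward as they close: fully open they stand 13 mm farther back than shut.
Start: joints at [-1.254, 0.313, 0.046, 1.304, 0, 1.431], TCP at [0.254, -0.516, 0.231] pointing down, gripper open.
Joint ranges: [-2.76, 2.76], [-0.86, 1.69], [-1.03, 1.26], [-2.2, 2.34], [-1.47, 1.5], [-3.14, 3.14]. Speed limits (rad/s): [2.57, 2.57, 3.14, 3.14, 3.14, 3.14].

### API

Orientations are given as a unit quaternion [w, x, y, z].
In Python, from workcell import get_state, read_camera, camera_info, hand_in, trace, pinch_z gives the robot as it stands. The module is installed in compiled form; this text tells all that it offers.
- The arm moves only by the tool arm_command, never from a script. Its argument "steps" is text: rows parted by semicolons, each of 4 numbers parted by spaces: the shift along the world's x, y, z in mm, then the turn about the world's z in rad. In form: tx ty tz spin; .... A call has 1 to 20 rows; each row is the pose to reach, as a shift and turn from the pose measured when the call began; what a row does not reach only later rows make up. A row lasts 1/8 s, in which the tool goes at most 62.5 mm and 10.7 degrees, less where a joint would pass 70% of its speed; a pose out of reach is approached as far as the arm can. A call with a gripper value outside its range is refused whole. "fingers" is the gripper command: -1 is shut, 1 is fully open, values between are in proportion, set as the call begins (left out, the last holds). The fingers move at their own pace and stop on an object; "newtons" is the grip in N (left out, the last holds). Time passes only in rows, so rows that repeat a pose let the fingers close. It gives the time, the measured TCP pose, the force and the opening at its end, in the units of the state.
- get_state(): the state, without advancing time (a new reading comes with each control period).
- read_camera(name): name is "side" or "top"; returns the picture (384x512x3 uint8, red, green, blue); there is no depth.
- camera_info(name): a dict with "mtx" (3x3 intrinsics, pixels), "R" (3x3) and "t" (3): a world point X has camera coordinates R X + t. Camera axes: x right, y down, z forward; pixel columns grow to the right and rows downward; lengths in m; the calibration is good to about 2 mm. A picture is of the moment at which its call begins. camera_info takes no time and is no camera call.
- hand_in(): hands the job in, once; it reports no verdict.
Trained networks look in the newest picture that a camera, given by its name, has taken for a name from the list of things; names that differ only in an ending like _2 or _b are one class to them, and where a whole thing is asked for, a point or a joint stands for the part that bears it (a point fixed in the world has none). Each returns a list of dicts, best first, with "score" (0 to 1); they miss things now and then, are a little off and sometimes report something else, mostly with a low value. They report only what shows in the picture. A call takes as long as a camera call. They do not tell look-alikes from the thing itself.
- trace(camera, name): "mask" (384x512 bool, what is visible of it) and "box" ([left, top, width, height] in pixels, round what is visible of it).
The state is a dict: "clock": time; "joint_pos": joint angles; "qvel": joint speeds; "tau": joint torques, N m; "tcp_pos": TCP position; "orientation": TCP orientation; "wrist_force": force on the tool from outside, world axes, zero at the start; "ft_torque": the same for the moment, N m; "finger_gap": finger opening in m.
Only numpy, scipy, OpenCV 4.12 (cv2) and the standard library are available. Lean on these libraries where they do the work, as an engineer would, in place of code of your own. Each camera call takes 0.05 s, during which the arm holds its last target.

## Working session

There is one attempt and no reset: what is moved stays moved. The work goes in short steps, Python scripts to look and compute and a tool call to move; the robot and the scene stay as the last step left them, time stands still between calls to the robot, and variables do not carry over. Pictures are saved under pics/ and viewed, and the job is handed in when it is done.

Besides the shell and the picture viewer there is one more tool, called after "Emit:" in YAML: its name, and indented under it one key for each argument. arm_command: Moves the arm, as the interface text tells. Its arguments: {"type":"object","properties":{"steps":{"type":"string"},"fingers":{"type":"number"},"newtons":{"type":"number"}},"required":["steps"]}

```bash
mkdir -p pics; ls
python3 - <<'E'
from workcell import *
import cv2
print(get_state())
for n in ("side","top"):
    im=read_camera(n); cv2.imwrite(f"pics/{n}0.png",im[:,:,::-1])
    print(n,camera_info(n))
print(pinch_z)
E
```

```text
pics
{'clock': 0.0, 'joint_pos': array([-1.25359381e+00,  3.14002853e-01,  4.49737871e-02,  1.30357204e+00,
        1.86847665e-05,  1.43120357e+00]), 'qvel': array([-3.93828539e-05, -1.22871447e-04, -8.49843211e-04, -9.80375880e-05,
        1.33957222e-03, -1.47634610e-04]), 'tau': array([ 3.58261068e-04, -4.80627429e+01,  2.98533082e+01,  1.94905023e-02,
       -7.54161738e-05, -1.16024020e-05]), 'tcp_pos': array([ 0.25346018, -0.51556522,  0.23040533]), 'orientation': array([-5.86146100e-04,  8.48844226e-01, -5.28642286e-01, -6.86167304e-04]), 'wrist_force': array([-0.41970711, -0.34534423,  0.85511831]), 'ft_torque': array([ 0.01549139, -0.01534506, -0.03177521]), 'finger_gap': 0.08536542914200183}
side {'mtx': array([[462.73563875,   0.        , 253.96884653],
       [  0.        , 462.73563875, 189.33617797],
       [  0.        ,   0.        ,   1.        ]]), 'R': array([[ 0.9871738 , -0.15963801,  0.00189607],
       [-0.10842164, -0.67908367, -0.72600972],
       [ 0.11718634,  0.7164922 , -0.68768182]]), 't': array([-0.46266214,  0.16708546,  1.56531395])}
top {'mtx': array([[469.67269355,   0.        , 248.36657284],
       [  0.        , 469.67269355, 188.56784242],
       [  0.        ,   0.        ,   1.        ]]), 'R': array([[ 2.27371030e-02, -9.99734032e-01,  3.85865942e-03],
       [-9.79424567e-01, -2.30490304e-02, -2.00490051e-01],
       [ 2.00525666e-01,  7.79297116e-04, -9.79688139e-01]]), 't': array([0.00580955, 0.52708147, 1.45976921])}
0.0187
```

View pics/top0.png

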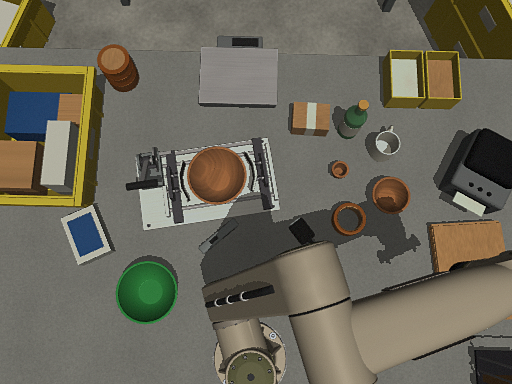

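View pics/side0.png

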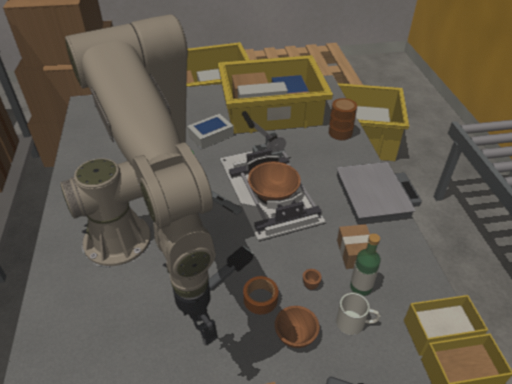

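The top view shows the large bowl in the clamp at (217,174) and a green look-alike at (147,292). The small bowl is at (340,170), and two round brown things are at (391,195) and (349,218), one of which is the tape roll. Next I trace these and enlarge that area.

```bash
cat > h.py <<'E'
import numpy as np, cv2
from workcell import *
def ray(n,px,z):
    c=camera_info(n);d=c['R'].T@np.linalg.inv(c['mtx'])@np.array([px[0],px[1],1.]);o=-c['R'].T@c['t']
    return o+d*(z-o[2])/d[2]
def proj(n,X):
    c=camera_info(n);p=c['mtx']@(c['R']@np.asarray(X,float)+c['t']);return p[:2]/p[2]
def tri(ps):
    A=[];b=[]
    for n,px in ps:
        c=camera_info(n);d=c['R'].T@np.linalg.inv(c['mtx'])@np.array([px[0],px[1],1.]);d/=np.linalg.norm(d);o=-c['R'].T@c['t']
        P=np.eye(3)-np.outer(d,d);A.append(P);b.append(P@o)
    return np.linalg.lstsq(np.vstack(A),np.hstack(b),rcond=None)[0]
E
python3 - <<'E'
from h import *
for n in("top","side"):
    im=read_camera(n)
    x0,y0,w,h=(290,140,150,110) if n=="top" else (220,250,150,110)
    cv2.imwrite(f"pics/c_{n}.png",cv2.resize(im[y0:y0+h,x0:x0+w,::-1],None,fx=5,fy=5,interpolation=cv2.INTER_CUBIC))
    for k in ["bowl_medium_mid","bowl_small_mid","tape_roll_mid","bowl_large","lever_grip","clamp","clamp_lever"]:
        for r in trace(n,k)[:3]:
            m=r['mask'];ys,xs=np.nonzero(m);print(n,k,round(r['score'],2),r['box'],xs.mean().round(1),ys.mean().round(1),m.sum())
E
```

```text
top bowl_medium_mid 0.84 [375.2, 177.6, 31.6, 35.3] 390.6 195.2 1119
top bowl_small_mid 0.56 [334.6, 158.1, 16.7, 17.9] 339.6 169.6 219
top tape_roll_mid 0.82 [331.2, 202.3, 37.3, 33.5] 348.5 218.5 575
top bowl_large 0.89 [186.1, 146.1, 61.8, 58.1] 216.1 175.1 2660
top bowl_large 0.65 [113.1, 260.4, 63.1, 64.9] 146.3 292.0 3041
top bowl_large 0.32 [333.0, 158.6, 18.1, 19.6] 339.9 169.0 232
top lever_grip 0.7 [127.3, 155.4, 32.9, 36.6] 143.3 177.2 407
top lever_grip 0.65 [125.1, 140.7, 154.3, 87.6] 200.9 186.1 7504
top lever_grip 0.16 [199.3, 216.4, 39.3, 35.1] 218.1 235.9 378
top clamp 0.67 [123.6, 140.2, 156.4, 91.3] 200.8 186.0 7438
top clamp_lever 0.71 [184.9, 146.3, 61.9, 59.7] 216.4 174.9 2727
top clamp_lever 0.63 [124.2, 156.2, 35.0, 34.6] 143.6 176.4 384
side bowl_medium_mid 0.59 [276.3, 307.5, 43.8, 38.4] 296.0 326.3 1467
side bowl_small_mid 0.62 [302.6, 270.8, 17.0, 20.2] 310.9 279.2 295
side bowl_small_mid 0.52 [211.1, 192.2, 29.4, 23.7] 224.8 203.0 240
side tape_roll_mid 0.56 [244.4, 279.1, 35.4, 40.0] 260.0 295.1 922
side tape_roll_mid 0.49 [220.9, 109.1, 102.6, 130.0] 268.8 189.9 4860
side bowl_large 0.77 [245.1, 163.1, 59.5, 37.9] 273.3 180.5 1598
side lever_grip 0.7 [240.4, 110.3, 28.7, 29.3] 254.3 125.2 170
side lever_grip 0.25 [274.7, 305.5, 44.3, 39.0] 296.0 325.9 1447
side clamp 0.87 [222.3, 108.3, 103.0, 131.5] 268.8 191.0 4541
side clamp_lever 0.69 [240.2, 111.7, 30.3, 30.1] 255.6 126.4 192
```

View pics/c_top.png

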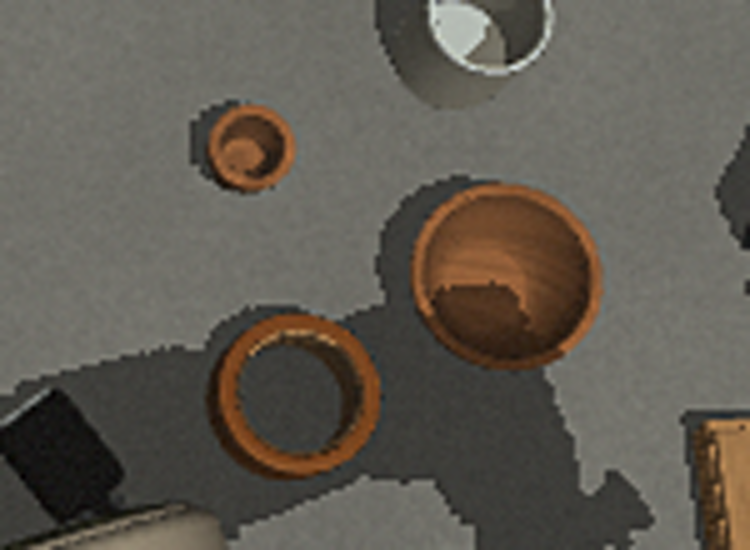

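View pics/c_side.png

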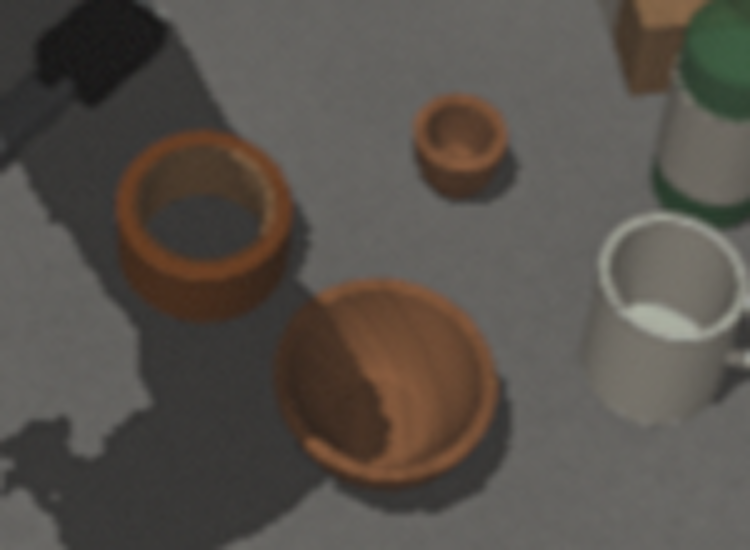

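Two brown round things compete for the middle bowl. The one at top (391,195) has a wooden floor and tapered wall, so it is the middle bowl. At (349,218) the bench shows through an open ring, so that is the tape roll. The small bowl is at (340,170). Next I fit the poses and look at the clamp.

```bash
cat >> h.py <<'E'
from scipy.optimize import minimize
def woodmask(im,box):
    x,y,w,h=box; hsv=cv2.cvtColor(im,cv2.COLOR_RGB2HSV)
    m=((hsv[...,1]>95)&((hsv[...,0]<25))).astype(np.uint8)
    r=np.zeros_like(m); r[y:y+h,x:x+w]=m[y:y+h,x:x+w]
    n,l,s,_=cv2.connectedComponentsWithStats(r)
    k=1+np.argmax(s[1:,4]); r=(l==k).astype(np.uint8)
    cs,_=cv2.findContours(r,cv2.RETR_EXTERNAL,cv2.CHAIN_APPROX_NONE)
    o=np.zeros_like(r);cv2.drawContours(o,cs,-1,1,-1);return o
def sil(n,x,y,z0,prof,S=4):
    t=np.linspace(0,2*np.pi,60,endpoint=False)
    P=np.array([proj(n,(x+r*np.cos(a),y+r*np.sin(a),z0+z)) for z,r in prof for a in t])
    h=cv2.convexHull(((P+0.5)*S-0.5).astype(np.float32)).round().astype(np.int32)
    m=np.zeros((384*S,512*S),np.uint8);cv2.fillConvexPoly(m,h,1);return m
def fit(ms,x0,z0,prof):
    big={n:cv2.resize(m,None,fx=4,fy=4,interpolation=cv2.INTER_NEAREST) for n,m in ms.items()}
    def c(p):
        v=0
        for n,m in big.items():
            s=sil(n,p[0],p[1],z0,prof); v+=1-(s&m).sum()/(s|m).sum()
        return v
    r=minimize(c,x0,method='Nelder-Mead',options=dict(initial_simplex=[x0,[x0[0]+.012,x0[1]],[x0[0],x0[1]+.012]],xatol=2e-4,fatol=1e-4))
    return r.x,r.fun
MED=[(0,.030),(.058,.062)];SML=[(0,.018),(.046,.029)];LRG=[(0,.04),(.07,.095)]
E
python3 - <<'E'
from h import *
ims={n:read_camera(n) for n in("top","side")}
for nm,bt,bs,prof,z,zz in [("med",(370,174,44,44),(272,300,52,52),MED,0,.029),("small",(328,155,26,26),(298,264,28,30),SML,0,.023),("large",(180,140,72,68),(243,160,66,48),LRG,.022,.057)]:
    mt=woodmask(ims['top'],bt);ms=woodmask(ims['side'],bs)
    x0=ray('top',(bt[0]+bt[2]/2,bt[1]+bt[3]/2),zz)[:2]
    for sel in ({'top':mt},{'side':ms},{'top':mt,'side':ms}):
        print(nm,mt.sum(),ms.sum(),*fit(sel,x0,z,prof))
im=ims['top'][130:240,115:290,::-1];cv2.imwrite("pics/cl_top.png",cv2.resize(im,None,fx=4.5,fy=4.5,interpolation=cv2.INTER_CUBIC))
im=ims['side'][100:245,210:340,::-1];cv2.imwrite("pics/cl_side.png",cv2.resize(im,None,fx=4,fy=4,interpolation=cv2.INTER_CUBIC))
E
```

```text
Traceback (most recent call last):
  File "h.py", line 35, in fit
    r=minimize(c,x0,method='Nelder-Mead',options=dict(initial_simplex=[x0,[x0[0]+.012,x0[1]],[x0[0],x0[1]+.012]],xatol=2e-4,fatol=1e-4))
  File "h.py", line 33, in c
    s=sil(n,p[0],p[1],z0,prof); v+=1-(s&m).sum()/(s|m).sum()
  File "h.py", line 25, in sil
    P=np.array([proj(n,(x+r*np.cos(a),y+r*np.sin(a),z0+z)) for z,r in prof for a in t])
                ~~~~^^^^^^^^^^^^^^^^^^^^^^^^^^^^^^^^^^^^^^
  File "h.py", line 7, in proj
    c=camera_info(n);p=c['mtx']@(c['R']@np.asarray(X,float)+c['t']);return p[:2]/p[2]
ValueError: time passes only in moves, steps and waits
```

```bash
sed -i 's/^from workcell import \*/from workcell import *\nimport workcell\n_C={n:workcell.camera_info(n) for n in ("top","side")}\ndef camera_info(n): return _C[n]/' h.py
cat > a.py <<'E'
from h import *
ims={n:read_camera(n) for n in("top","side")}
im=ims['top'][130:240,115:290,::-1];cv2.imwrite("pics/cl_top.png",cv2.resize(im,None,fx=4.5,fy=4.5,interpolation=cv2.INTER_CUBIC))
im=ims['side'][100:245,210:340,::-1];cv2.imwrite("pics/cl_side.png",cv2.resize(im,None,fx=4,fy=4,interpolation=cv2.INTER_CUBIC))
for nm,bt,bs,prof,z,zz in [("med",(370,174,44,44),(272,300,52,52),MED,0,.029),("small",(328,155,26,26),(298,264,28,30),SML,0,.023),("large",(180,140,72,68),(243,160,66,48),LRG,.022,.057)]:
    mt=woodmask(ims['top'],bt);ms=woodmask(ims['side'],bs)
    x0=ray('top',(bt[0]+bt[2]/2,bt[1]+bt[3]/2),zz)[:2]
    for sel in ({'top':mt},{'side':ms},{'top':mt,'side':ms}):
        print(nm,mt.sum(),ms.sum(),*fit(sel,x0,z,prof))
E
python3 a.py
```

```text
med 1130 1435 [ 0.51612436 -0.438425  ] 0.036005143591941735
med 1130 1435 [ 0.51465964 -0.44572594] 0.039466464058081074
med 1130 1435 [ 0.51592237 -0.44213005] 0.15675493099436721
small 244 284 [ 0.60029364 -0.27845609] 0.061384201516263115
small 244 284 [ 0.59981017 -0.28526433] 0.10815077955397667
small 244 284 [ 0.60071002 -0.27969039] 0.2235080685655626
large 2696 1559 [0.5616983  0.12001858] 0.03409090909090906
large 2696 1559 [0.55766602 0.11596221] 0.061192063246008344
large 2696 1559 [0.56045192 0.11939313] 0.11158292040610551
```

View pics/cl_top.png

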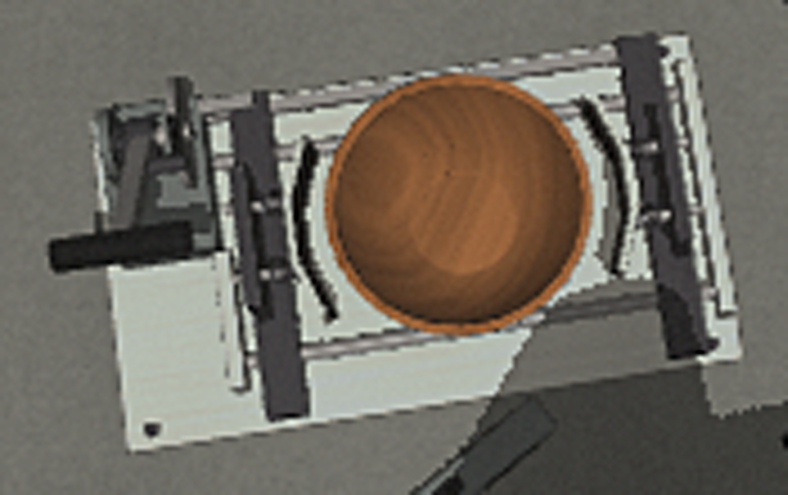

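View pics/cl_side.png

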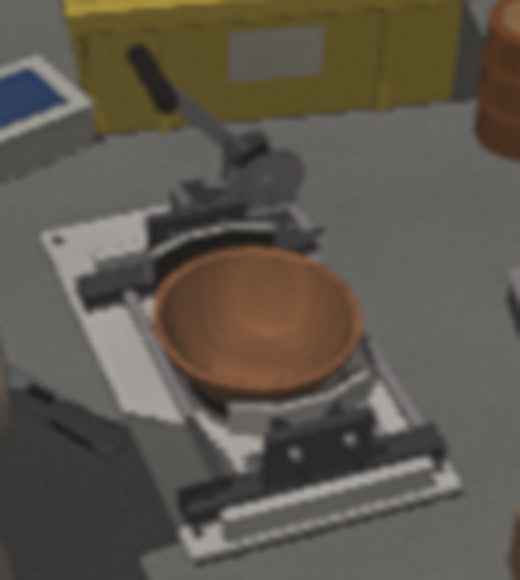

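```bash
cat > b.py <<'E'
from h import *
from scipy.optimize import least_squares
tops={(-.125,.265):(130,452),(-.125,-.185):(742,358),(.125,-.185):(690,35),(.125,.265):(95,110)}
sides={(-.125,.265):(43,235),(-.125,-.185):(195,562),(.125,-.185):(462,488)}
def cl(p,q,z):
    c,s=np.cos(p[2]),np.sin(p[2]);return (p[0]+c*q[0]-s*q[1],p[1]+s*q[0]+c*q[1],z)
def res(p,w):
    r=[]
    if 't' in w:
        for q,u in tops.items(): r+=list(proj('top',cl(p,q,.018))-np.array([u[0]/4.5-.39+115,u[1]/4.5-.39+130]))
    if 's' in w:
        for q,u in sides.items(): r+=list(proj('side',cl(p,q,.018))-np.array([u[0]/4-.375+210,u[1]/4-.375+100]))
    return r
for w in('t','s','ts'):
    r=least_squares(res,[.56,.12,.1],args=(w,));print(w,r.x,np.round(r.fun,1))
p=r.x
for th in(0,.9):
    a=np.deg2rad(50)-th
    q=(.085-.165*np.cos(a),.215); X=cl(p,q,.085+.165*np.sin(a));print('grip',th,np.round(X,4),proj('top',X),proj('side',X))
ims={n:read_camera(n) for n in("top","side")}
for nm,bt,bs,(rb,rr,H),z,zz in [("med",(370,174,44,44),(272,300,52,52),(.03,.062,.058),0,.029),("small",(328,155,26,26),(298,264,28,30),(.018,.029,.046),0,.023),("large",(180,140,72,68),(243,160,66,48),(.04,.095,.07),.022,.057)]:
    mt=woodmask(ims['top'],bt);ms=woodmask(ims['side'],bs)
    x0=ray('top',(bt[0]+bt[2]/2,bt[1]+bt[3]/2),zz)[:2]
    for e in(.35,.5,.7):
        prof=[(H*f,rb+(rr-rb)*f**e) for f in(0,.1,.25,.5,.75,1)]
        print(nm,e,*[np.round(np.r_[fit(s,x0,z,prof)],4) for s in ({'top':mt},{'side':ms},{'top':mt,'side':ms})])
E
python3 b.py
```

```text
t [0.55950145 0.11612897 0.16673762] [-0.7 -1.   0.5  0.2  0.5 -0.5 -0.3  1.2]
s [0.55698329 0.10845006 0.17544015] [-0.3 -0.1 -0.5 -0.2  0.9  0.1]
ts [0.5589343  0.1141564  0.16906879] [ 0.  -0.7  1.2  0.3  0.9 -0.4  0.2  1.6  0.4 -1.3 -0.7 -1.6  0.7 -0.9]
grip 0 [0.502  0.3225 0.2114] [142.7364985  183.56954355] [249.04531869 119.01257768]
grip 0.9 [0.444  0.3126 0.0805] [153.69535991 210.5834038 ] [234.7561078  150.00742765]
med 0.35 [ 0.5169 -0.44    0.0423] [ 0.5159 -0.4419  0.0845] [ 0.5169 -0.4401  0.1314]
med 0.5 [ 0.5161 -0.4384  0.0357] [ 0.5152 -0.4442  0.0576] [ 0.5162 -0.4408  0.1235]
med 0.7 [ 0.5161 -0.4386  0.0353] [ 0.5152 -0.445   0.0398] [ 0.5153 -0.4418  0.1412]
small 0.35 [ 0.6019 -0.2796  0.1019] [ 0.6017 -0.2789  0.171 ] [ 0.6019 -0.2797  0.2772]
small 0.5 [ 0.6017 -0.2794  0.0852] [ 0.5999 -0.2833  0.1437] [ 0.6015 -0.2797  0.2356]
small 0.7 [ 0.6011 -0.2791  0.0701] [ 0.5996 -0.2837  0.1236] [ 0.6012 -0.2799  0.2187]
large 0.35 [0.5619 0.1199 0.0348] [0.5613 0.123  0.1034] [0.5607 0.1205 0.1436]
large 0.5 [0.5619 0.1199 0.0348] [0.56   0.1211 0.0707] [0.5607 0.1205 0.1093]
large 0.7 [0.5619 0.1199 0.0348] [0.5588 0.1191 0.0556] [0.5603 0.12   0.0986]
```

Poses found, world frame:

| Thing | x (m) | y (m) | Note |
|---|---|---|---|
| Middle bowl | 0.516 | -0.440 | |
| Small bowl | 0.601 | -0.280 | |
| Large bowl | 0.561 | 0.120 | |
| Clamp | 0.559 | 0.115 | yaw 0.168 rad |

I will pinch the middle bowl's wall on its -x side, away from the tape and mug.

Emit:
arm_command:
  steps: "40 15 -10 0.18; 80 30 -30 0.36; 120 45 -50 0.54; 160 60 -70 0.72; 190 70 -85 0.9; 207 75 -100 1.08; 207 75 -100 1.114; 207 75 -100 1.114"
  fingers: -0.06
  newtons: 40

```text
clock: 2.2
tcp_pos: [0.4602, -0.4414, 0.1318]
orientation: [0.0, 1.0, -0.001, -0.0]
wrist_force: [-0.8, -0.2, -0.2]
finger_gap: 0.0399
```

Run:
```python
from h import *
s=get_state();print(s['tcp_pos'],s['orientation'],s['finger_gap'])
a=read_camera('top')[140:250,290:440];b=read_camera('side')[230:360,220:370]
cv2.imwrite("pics/p1.png",np.hstack([cv2.resize(a,(400,293)),cv2.resize(b,(338,293))])[:,:,::-1])
```

```text
[ 0.46017472 -0.44144977  0.1317994 ] [ 1.81445008e-04  9.99999094e-01 -1.33393425e-03 -2.31371960e-05] 0.039902541249621115
```

View pics/p1.png

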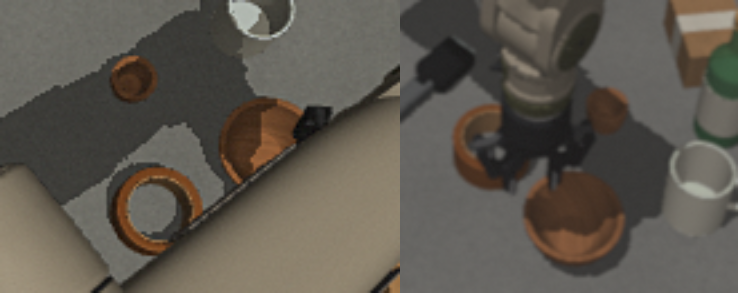

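The fingers straddle the bowl's near (left) wall in the side view, and the tape roll is clear. Descending.

Emit:
arm_command:
  steps: "0 1 -40 0; 0 1 -70 0; 0 1 -87 0; 0 1 -87 0"

```text
clock: 2.8
tcp_pos: [0.4592, -0.4407, 0.0446]
orientation: [-0.0, 1.0, -0.002, -0.0]
wrist_force: [-0.1, 0.1, 0.8]
finger_gap: 0.0403
```

Emit:
arm_command:
  steps: "0 0 0 0; 0 0 0 0; 0 0 0 0; 0 0 0 0; 0 0 0 0"
  fingers: -1
  newtons: 40

```text
clock: 3.42
tcp_pos: [0.4601, -0.4424, 0.0462]
orientation: [0.002, 1.0, -0.002, 0.001]
wrist_force: [0.1, -3.3, 6.4]
finger_gap: 0.0087
```

Emit:
arm_command:
  steps: "0 0 5 0; 0 0 12 0; 0 0 25 0; 0 0 25 0"

```text
clock: 3.92
tcp_pos: [0.4599, -0.4424, 0.072]
orientation: [0.002, 1.0, -0.002, 0.001]
wrist_force: [0.2, 0.2, -2.3]
finger_gap: 0.0067
```

Run:
```python
from h import *
s=get_state();print(s['tcp_pos'],s['wrist_force'],s['ft_torque'],s['finger_gap'])
a=read_camera('top')[140:250,290:440];b=read_camera('side')[230:360,220:370]
cv2.imwrite("pics/p2.png",np.hstack([cv2.resize(a,(400,293)),cv2.resize(b,(338,293))])[:,:,::-1])
```

```text
[ 0.45994093 -0.44239362  0.07197517] [ 0.23311569  0.165537   -2.34376884] [-0.01869923  0.13085511  0.01043757] 0.006749127838500079
```

View pics/p2.png

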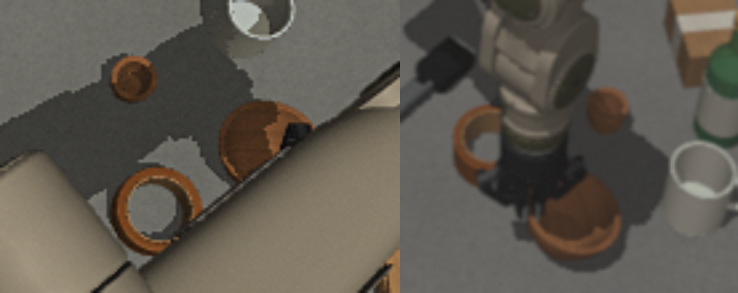

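The bowl is lifted (2.3 N on the wrist), with its far side hanging tilted a bit. I carry it over the clamp and measure the tilt there.

Emit:
arm_command:
  steps: "0 0 40 0; 0 20 80 0; 5 60 120 0; 10 110 150 0; 15 160 150 0; 20 210 150 0; 25 260 150 0; 30 310 150 0; 35 360 150 0; 40 410 150 0; 45 460 150 0; 48 505 150 0; 50 540 150 0; 51 562 150 0; 51 562 150 0; 51 562 150 0; 51 562 150 0"

```text
clock: 6.15
tcp_pos: [0.5105, 0.1191, 0.2207]
orientation: [0.001, 1.0, -0.003, 0.0]
wrist_force: [-0.1, 0.6, -2.5]
finger_gap: 0.0068
```

Run:
```python
from h import *
s=get_state();print(s['tcp_pos'],s['orientation'],s['wrist_force'],s['ft_torque'],s['finger_gap'])
a=read_camera('top')[100:250,130:290];b=read_camera('side')[80:240,190:350]
cv2.imwrite("pics/p3.png",np.hstack([cv2.resize(a,(400,375)),cv2.resize(b,(400,375))])[:,:,::-1])
```

```text
[0.51048293 0.11912997 0.22070509] [ 1.36987547e-03  9.99994451e-01 -3.03448409e-03  1.13254595e-04] [-0.06721102  0.58093761 -2.47255287] [0.00036115 0.08374894 0.05677413] 0.00678191564420798
```

View pics/p3.png

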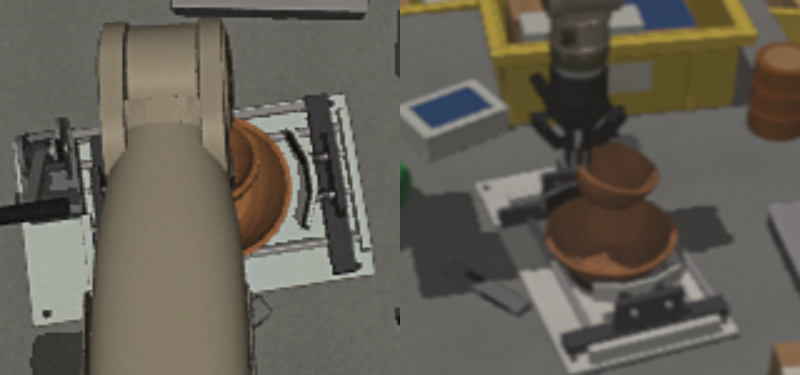

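Run:
```python
from h import *
b=read_camera('side')[130:200,240:310]
cv2.imwrite("pics/p4.png",cv2.resize(b,(700,560),interpolation=cv2.INTER_CUBIC)[:,:,::-1])
```

```text
(no output)
```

View pics/p4.png

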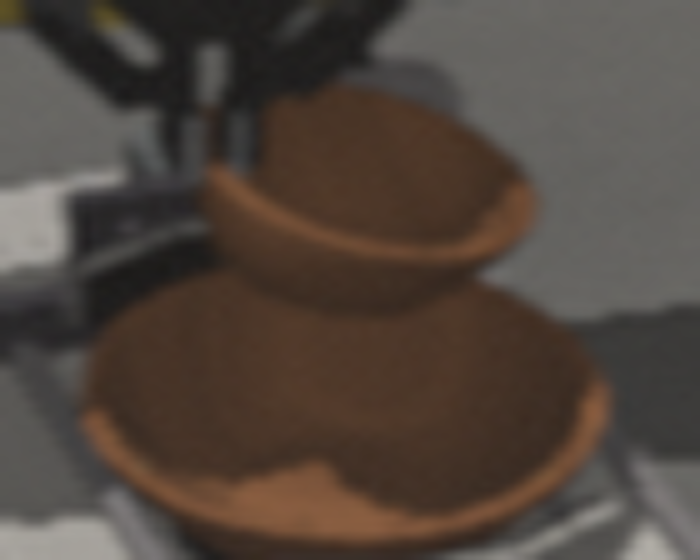

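Run:
```python
from h import *
from scipy.optimize import least_squares
pts=np.array([(207,185),(250,220),(320,252),(400,266),(460,262),(520,228),(537,195),(505,150),(445,112),(385,90)],float)
uv=np.c_[pts[:,0]/10-.45+240,pts[:,1]/8-.44+130]
t=np.linspace(0,2*np.pi,360)
def circ(p):
    # tilt: rot about y by th, about x by ph
    th,ph=p[3:];u=np.array([np.cos(th),0,-np.sin(th)]);v=np.array([0,np.cos(ph),np.sin(ph)])
    X=p[:3]+.062*(np.outer(np.cos(t),u)+np.outer(np.sin(t),v))
    c=camera_info('side');q=(X@c['R'].T+c['t'])@c['mtx'].T;return q[:,:2]/q[:,2:]
def res(p): 
    C=circ(p);return np.r_[np.min(np.linalg.norm(uv[:,None]-C[None],axis=2),axis=1),(p[1]-.114)/.003,(p[4])/.1]
for th in(0,.3,.5,.7):
    r=least_squares(res,[.56,.114,.22,th,0]);print(r.cost,r.x)
print(get_state()['tcp_pos'])
```

```text
0.3772238430932125 [0.55992417 0.11403652 0.21961798 0.25609024 0.01485084]
0.3717428713100059 [0.55992699 0.11404378 0.21967528 0.25158318 0.01274299]
0.37174159376091265 [0.55992674 0.11404374 0.21967413 0.25153806 0.0126962 ]
0.37174204938687977 [0.55992686 0.11404371 0.21967489 0.25156595 0.01272403]
[0.51066191 0.11927767 0.22087787]
```

The bowl is tilted 0.25 rad, far edge down, with its rim centre at about (0.562, 0.119, 0.220). I will lower it until the far base edge touches, then level it by rotating about that edge with a light grip.

Emit:
arm_command:
  steps: "12 1 -30 0; 12 1 -60 0; 12 1 -90 0; 12 1 -105 0; 12 1 -112 0; 12 1 -116 0; 12 1 -116 0"

```text
clock: 7.18
tcp_pos: [0.5232, 0.1203, 0.1055]
orientation: [0.001, 1.0, -0.003, 0.001]
wrist_force: [0.4, -0.1, -3.1]
finger_gap: 0.0064
```

Emit:
arm_command:
  steps: "0 0 -3 0; 0 0 -6 0; 0 0 -8 0; 0 0 -8 0"

```text
clock: 7.68
tcp_pos: [0.523, 0.1204, 0.0976]
orientation: [0.001, 1.0, -0.003, 0.001]
wrist_force: [-2.1, -0.0, 1.7]
finger_gap: 0.0065
```

Contact. Now levelling with a lighter grip.

Emit:
arm_command:
  steps: "-3 0 -4 0; -6 0 -8 0; -9 0 -12 0; -9 0 -12 0"
  newtons: 20

```text
clock: 8.18
tcp_pos: [0.5146, 0.1202, 0.0868]
orientation: [0.001, 1.0, -0.003, 0.002]
wrist_force: [-3.9, -1.8, 9.2]
finger_gap: 0.0067
```

Run:
```python
from h import *
b=read_camera('side')[130:210,230:310]
cv2.imwrite("pics/p5.png",cv2.resize(b,(600,600),interpolation=cv2.INTER_CUBIC)[:,:,::-1])
```

```text
(no output)
```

View pics/p5.png

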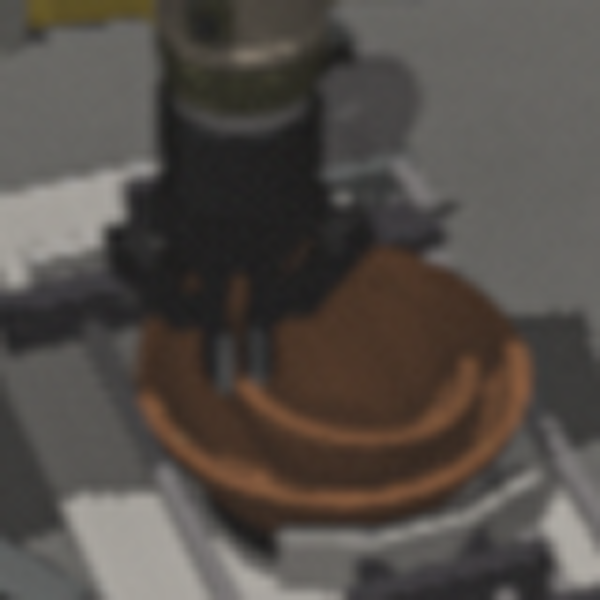

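Emit:
arm_command:
  steps: "-2 0 -2 0; -4 0 -4 0; -6 0 -6 0; -6 0 -6 0"

```text
clock: 8.72
tcp_pos: [0.5116, 0.12, 0.0829]
orientation: [0.002, 1.0, -0.003, 0.005]
wrist_force: [0.3, -2.5, 9.2]
finger_gap: 0.0065
```

Run:
```python
from h import *
b=read_camera('side')[130:210,230:310]
cv2.imwrite("pics/p6.png",cv2.resize(b,(600,600),interpolation=cv2.INTER_CUBIC)[:,:,::-1])
```

```text
(no output)
```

View pics/p6.png

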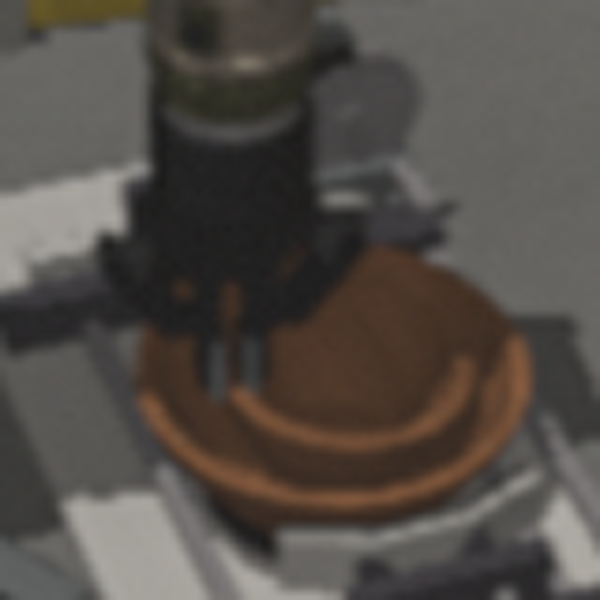

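The bowl looks level now: its rim slope in the picture matches the large rim. Releasing with a small opening, then lifting.

Emit:
arm_command:
  steps: "0 0 0 0; 0 0 0 0; 0 0 0 0"
  fingers: -0.55

```text
clock: 9.15
tcp_pos: [0.5113, 0.12, 0.0826]
orientation: [0.002, 1.0, -0.003, 0.005]
wrist_force: [1.0, -0.3, 0.4]
finger_gap: 0.0195
```

Emit:
arm_command:
  steps: "0 0 15 0; 0 0 40 0; 0 0 80 0; 0 -50 120 0; 0 -110 120 0; 0 -170 120 0; 0 -230 120 0; 0 -280 120 0; 0 -280 120 0"

```text
clock: 10.28
tcp_pos: [0.5115, -0.1635, 0.2033]
orientation: [0.002, 1.0, -0.006, 0.006]
wrist_force: [0.3, 0.5, -0.3]
finger_gap: 0.019
```

Run:
```python
from h import *
a=read_camera('top')[130:240,150:290];b=read_camera('side')[120:240,210:340]
cv2.imwrite("pics/p7.png",np.hstack([cv2.resize(a,(420,330),interpolation=cv2.INTER_CUBIC),cv2.resize(b,(357,330),interpolation=cv2.INTER_CUBIC)])[:,:,::-1])
```

```text
(no output)
```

View pics/p7.png

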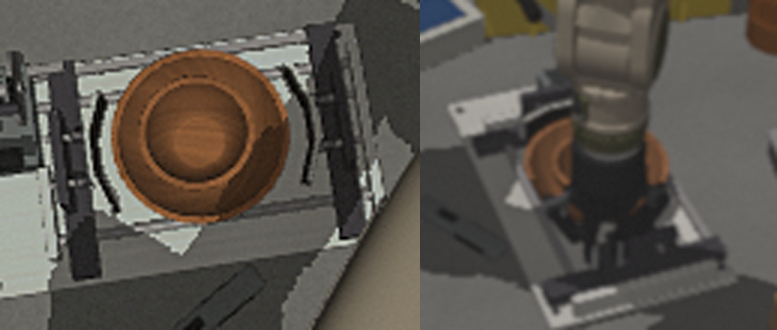

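In the top view the middle bowl is inside the large one, its round rim at about (215,174) against the large rim at (217,175), about 6 mm off centre. It looks flat. Next is the small bowl at (0.601,-0.280), gripped from outside across its rim.

Emit:
arm_command:
  steps: "30 -40 -20 0; 60 -80 -60 0; 90 -116 -100 0; 90 -116 -100 0; 90 -116 -100 0"
  fingers: 0.8

```text
clock: 11.0
tcp_pos: [0.6011, -0.2745, 0.1032]
orientation: [0.001, 1.0, -0.003, 0.005]
wrist_force: [0.2, 0.4, 0.7]
finger_gap: 0.0766
```

Run:
```python
from h import *
print(get_state()['tcp_pos'])
it=read_camera('top');i2=read_camera('side')
mt=woodmask(it,(195,150,40,45))
print(ray('top',(150+195/3-.33,130+133/3-.33),.088),ray('top',(150+201/3-.33,130+135/3-.33),.092))
a=i2[120:240,210:340];b=i2[220:330,250:360]
cv2.imwrite("pics/p8.png",np.hstack([cv2.resize(a,(420,388),interpolation=cv2.INTER_CUBIC),cv2.resize(b,(380,388),interpolation=cv2.INTER_CUBIC)])[:,:,::-1])
```

```text
[ 0.60109453 -0.27449501  0.10319809]
[0.56425693 0.12568246 0.088     ] [0.56130437 0.11899298 0.092     ]
```

View pics/p8.png

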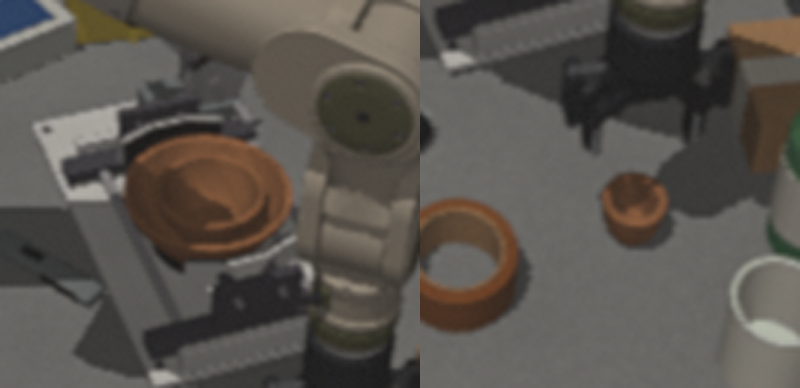

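The middle bowl sits level in the side view, and the open fingers are above the small bowl. Descending and gripping.

Emit:
arm_command:
  steps: "0 -5 -30 0; 0 -5 -55 0; 0 -5 -74 0; 0 -5 -74 0; 0 -5 -74 0"

```text
clock: 11.72
tcp_pos: [0.6028, -0.2799, 0.0342]
orientation: [0.003, 1.0, -0.003, 0.008]
wrist_force: [0.4, 0.6, 1.2]
finger_gap: 0.077
```

Emit:
arm_command:
  steps: "0 0 0 0; 0 0 0 0; 0 0 0 0; 0 0 0 0"
  fingers: -1
  newtons: 20

```text
clock: 12.22
tcp_pos: [0.6037, -0.2807, 0.0367]
orientation: [0.004, 1.0, -0.003, 0.009]
wrist_force: [-1.9, 0.5, 6.7]
finger_gap: 0.0559
```

Emit:
arm_command:
  steps: "0 0 10 0; 0 0 30 0; 0 0 60 0; 0 0 60 0; 0 0 60 0"

```text
clock: 12.85
tcp_pos: [0.6036, -0.2806, 0.0967]
orientation: [0.004, 1.0, -0.003, 0.009]
wrist_force: [0.7, 0.8, -0.4]
finger_gap: 0.056
```

Run:
```python
from h import *
print(get_state()['tcp_pos'])
i2=read_camera('side')
b=i2[230:300,270:340]
cv2.imwrite("pics/p9.png",cv2.resize(b,(560,560),interpolation=cv2.INTER_CUBIC)[:,:,::-1])
```

```text
[ 0.60361436 -0.28060351  0.09665622]
```

View pics/p9.png

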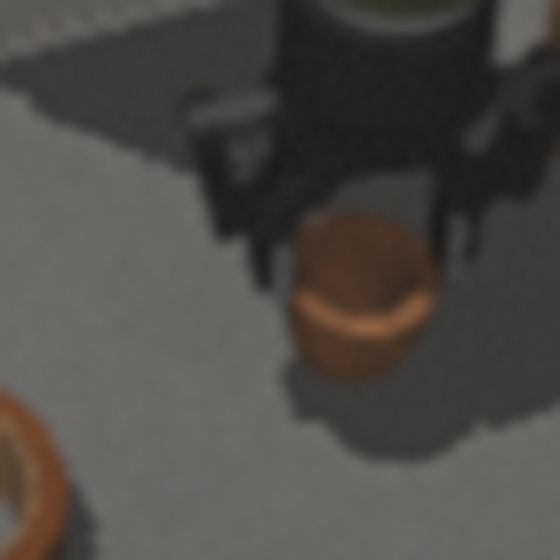

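Run:
```python
from h import *
i2=read_camera('top')
b=i2[138:212,180:254].copy()
cv2.imwrite("pics/p10.png",cv2.resize(b,(592,592),interpolation=cv2.INTER_CUBIC)[:,:,::-1])
```

```text
(no output)
```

View pics/p10.png

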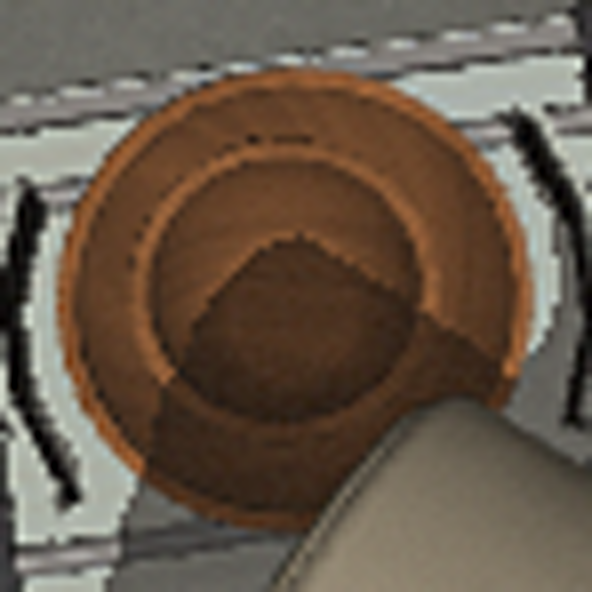

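Middle bowl rim centre is at crop (285,291), which is (0.5645, 0.1245). Carrying the small bowl there.

Emit:
arm_command:
  steps: "0 0 30 0; 0 5 65 0; 0 25 90 0; -5 60 90 0; -10 105 90 0; -14 150 90 0; -18 195 90 0; -22 240 90 0; -26 285 90 0; -30 325 90 0; -34 360 90 0; -37 388 90 0; -39 403 90 0; -39 405 90 0; -39 405 90 0; -39 405 90 0"

```text
clock: 14.95
tcp_pos: [0.5642, 0.1238, 0.1855]
orientation: [0.003, 1.0, -0.004, 0.008]
wrist_force: [-0.4, 0.2, -0.4]
finger_gap: 0.056
```

Run:
```python
from h import *
print(get_state()['tcp_pos'])
i2=read_camera('side')
b=i2[110:210,220:320]
cv2.imwrite("pics/p11.png",cv2.resize(b,(590,590),interpolation=cv2.INTER_CUBIC)[:,:,::-1])
```

```text
[0.56415499 0.12380646 0.18545108]
```

View pics/p11.png

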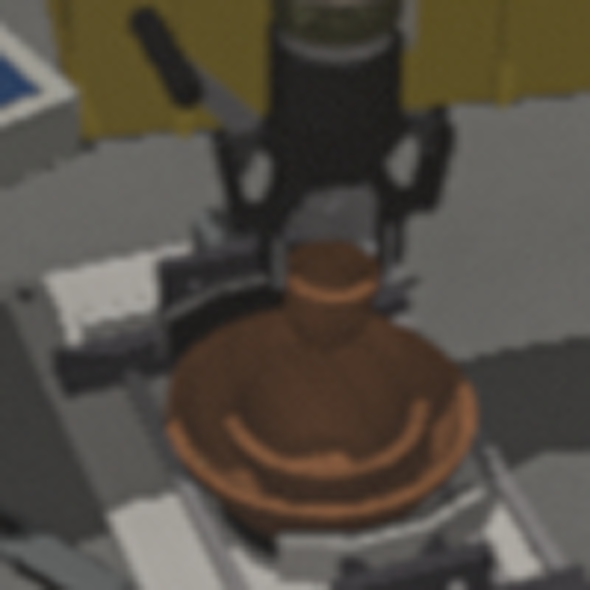

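The small bowl is upright and centred over the middle one. Lowering.

Emit:
arm_command:
  steps: "0 1 -30 0; 0 1 -60 0; 0 1 -85 0; 0 1 -98 0; 0 1 -103 0; 0 1 -103 0; 0 1 -103 0"

```text
clock: 15.88
tcp_pos: [0.565, 0.1249, 0.0836]
orientation: [0.003, 1.0, -0.004, 0.009]
wrist_force: [-0.6, -0.2, -0.2]
finger_gap: 0.0566
```

Emit:
arm_command:
  steps: "0 0 -2 0; 0 0 -4 0; 0 0 -6 0; 0 0 -6 0"

```text
clock: 16.38
tcp_pos: [0.5647, 0.1249, 0.0773]
orientation: [0.003, 1.0, -0.004, 0.009]
wrist_force: [-0.9, 0.3, -0.1]
finger_gap: 0.0563
```

Emit:
arm_command:
  steps: "0 0 -1 0; 0 0 -2 0; 0 0 -3 0; 0 0 -3 0"

```text
clock: 16.88
tcp_pos: [0.5647, 0.1249, 0.0748]
orientation: [0.003, 1.0, -0.003, 0.009]
wrist_force: [-1.8, -0.4, 4.5]
finger_gap: 0.0561
```

Contact at exactly the expected height. Releasing with a small opening.

Emit:
arm_command:
  steps: "0 0 0 0; 0 0 0 0; 0 0 0 0"
  fingers: 0.48

```text
clock: 17.25
tcp_pos: [0.5647, 0.1249, 0.0746]
orientation: [0.003, 1.0, -0.004, 0.009]
wrist_force: [0.4, -0.5, 0.9]
finger_gap: 0.0634
```

Emit:
arm_command:
  steps: "0 0 10 0; 0 0 30 0; 0 0 70 0; 0 0 110 0; 0 -50 130 0; 0 -100 130 0; 0 -150 130 0; 0 -200 130 0; 0 -200 130 0; 0 -200 130 0"

```text
clock: 18.5
tcp_pos: [0.5647, -0.0751, 0.205]
orientation: [0.003, 1.0, -0.004, 0.009]
wrist_force: [-0.3, 0.7, 0.3]
finger_gap: 0.0634
```

Run:
```python
from h import *
print(get_state()['tcp_pos'])
a=read_camera('top')[130:240,115:290];i2=read_camera('side')
b=i2[100:240,210:340]
cv2.imwrite("pics/p12.png",np.hstack([cv2.resize(a,(440,277),interpolation=cv2.INTER_CUBIC),cv2.resize(b,(257,277),interpolation=cv2.INTER_CUBIC)])[:,:,::-1])
```

```text
[ 0.56467434 -0.07508521  0.20503631]
```

View pics/p12.png

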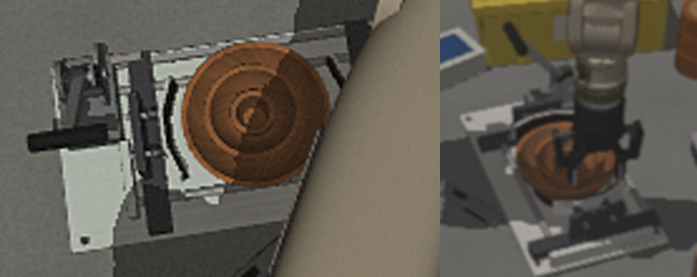

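All three bowls are nested concentrically in the top view at crop (252,113), and level. Next I compute the lever path.

Run:
```python
from h import *
s=get_state();tp=s['tcp_pos']
p=(.5593,.1155,.168);c,sn=np.cos(p[2]),np.sin(p[2])
for th in(0,.1,.2,.3,.4,.5,.6,.7,.8,.85,.9,.93,.97):
    a=np.deg2rad(50)-th;q=(.085-.165*np.cos(a),.215)
    X=np.array([p[0]+c*q[0]-sn*q[1],p[1]+sn*q[0]+c*q[1],.096+.165*np.sin(a)]);print(th,np.round(X*1000,1),np.round((X-tp)*1000))
im=read_camera('side');u=proj('side',(p[0]+c*-.021-sn*.215,p[1]+sn*-.021+c*.215,.211));print(u,proj('top',(p[0]+c*-.021-sn*.215,p[1]+sn*-.021+c*.215,.211)))
```

```text
0 [502.6 324.  222.4] [-62. 398.  17.]
0.1 [490.7 321.9 211.2] [-74. 396.   6.]
0.2 [479.9 320.1 198.8] [-85. 394.  -6.]
0.3 [470.4 318.5 185.4] [-94. 393. -20.]
0.4 [462.3 317.1 171.1] [-102.  391.  -34.]
0.5 [455.6 316.  156.1] [-109.  390.  -49.]
0.6 [450.5 315.1 140.4] [-114.  389.  -64.]
0.7 [446.9 314.5 124.3] [-118.  389.  -81.]
0.8 [444.9 314.2 108. ] [-120.  388.  -97.]
0.85 [444.5 314.1  99.7] [-120.  388. -105.]
0.9 [444.5 314.1  91.5] [-120.  388. -113.]
0.93 [444.7 314.1  86.5] [-120.  388. -118.]
0.97 [445.2 314.2  80. ] [-119.  388. -125.]
[249.16084488 118.86786796] [142.29121134 183.3677968 ]
```

Emit:
arm_command:
  steps: "0 10 50 0; -5 50 75 0.03; -10 100 75 0.06; -20 150 75 0.09; -30 200 75 0.12; -40 250 75 0.14; -48 300 75 0.16; -55 345 75 0.16; -60 380 70 0.16; -62 398 60 0.16; -62 398 60 0.16; -62 398 60 0.16"
  fingers: -1

```text
clock: 20.15
tcp_pos: [0.5028, 0.3233, 0.2648]
orientation: [0.003, 0.997, 0.077, 0.009]
wrist_force: [-0.6, -0.4, -0.4]
finger_gap: -0.0002
```

Run:
```python
from h import *
print(get_state()['tcp_pos'],get_state()['orientation'])
i2=read_camera('side')
b=i2[60:240,190:340]
cv2.imwrite("pics/p13.png",cv2.resize(b,(500,600),interpolation=cv2.INTER_CUBIC)[:,:,::-1])
```

```text
[0.50275077 0.32325299 0.26475451] [0.00289381 0.99698402 0.07701284 0.00913854]
```

View pics/p13.png

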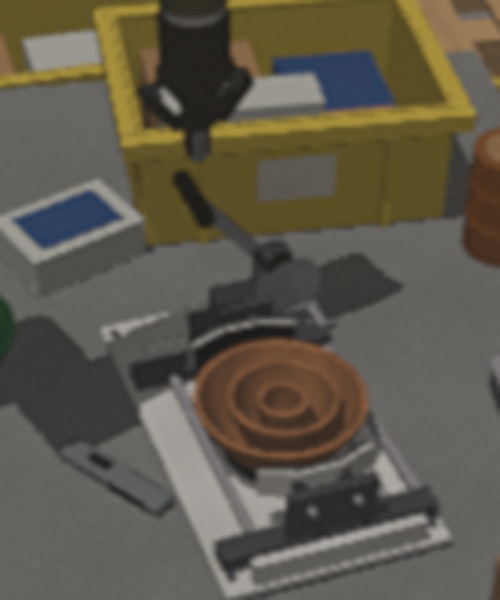

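The bowls are nested flat, and the fingertips stand right above the bar (crop 193,198). Pressing along the arc.

Emit:
arm_command:
  steps: "0 0 -20 0; 0 0 -40 0; -6 0 -48 0; -12 -1 -54 0; -17 -2 -60 0; -23 -3 -66 0; -28 -4 -73 0; -32 -5 -79 0; -36 -5 -86 0; -40 -6 -94 0; -40 -6 -94 0"

```text
clock: 21.58
tcp_pos: [0.4604, 0.3153, 0.1714]
orientation: [0.004, 0.997, 0.077, 0.007]
wrist_force: [-8.4, -6.6, 13.3]
finger_gap: 0.0001
```

Run:
```python
from h import *
i2=read_camera('side')
b=i2[80:230,190:340]
cv2.imwrite("pics/p14.png",cv2.resize(b,(500,500),interpolation=cv2.INTER_CUBIC)[:,:,::-1])
```

```text
(no output)
```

View pics/p14.png

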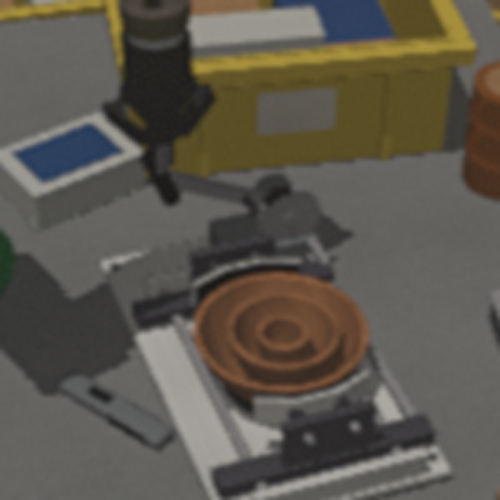

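Emit:
arm_command:
  steps: "2 1 -7 0; 0 1 -15 0; -3 1 -23 0; -6 1 -31 0; -8 1 -39 0; -9 1 -47 0; -10 1 -55 0; -10 1 -55 0"

```text
clock: 22.62
tcp_pos: [0.4507, 0.3164, 0.1175]
orientation: [0.003, 0.997, 0.076, 0.008]
wrist_force: [-2.2, -2.3, 9.9]
finger_gap: -0.0003
```

Emit:
arm_command:
  steps: "-1 0 -6 0; -2 0 -13 0; -2 0 -19 0; -2 0 -25 0; -2 0 -29 0; -2 0 -30 0; -2 0 -30 0"

```text
clock: 23.5
tcp_pos: [0.4483, 0.3163, 0.0887]
orientation: [0.003, 0.997, 0.076, 0.008]
wrist_force: [-5.1, -3.0, 12.4]
finger_gap: 0.0002
```

Run:
```python
from h import *
s=get_state();print(s['tcp_pos'],s['wrist_force'])
a=read_camera('top')[130:240,115:290];i2=read_camera('side')
b=i2[80:230,190:340]
cv2.imwrite("pics/p15.png",np.hstack([cv2.resize(a,(400,400*110//175),interpolation=cv2.INTER_CUBIC),cv2.resize(b,(251,251),interpolation=cv2.INTER_CUBIC)])[:,:,::-1])
cv2.imwrite("pics/p16.png",cv2.resize(b,(600,600),interpolation=cv2.INTER_CUBIC)[:,:,::-1])
```

```text
[0.44829709 0.3162603  0.08868409] [-5.08296639 -2.95647888 12.36878944]
```

View pics/p16.png

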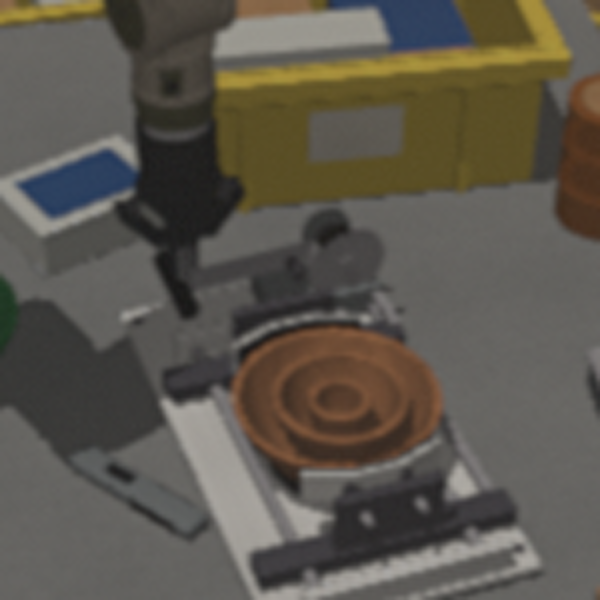

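View pics/p15.png

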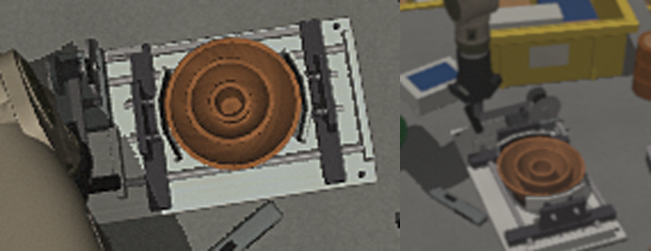

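The lever is about level and both shoes appear to meet the large bowl. I press a little further towards the stop, so that both shoes press firmly, and check.

Emit:
arm_command:
  steps: "0 0 -3 0; 0 0 -5 0; 0 0 -6 0; 0 0 -6 0; 0 0 -6 0; 0 0 -6 0; 0 0 -6 0; 0 0 -6 0"

```text
clock: 24.6
tcp_pos: [0.4482, 0.3162, 0.0844]
orientation: [0.003, 0.997, 0.076, 0.009]
wrist_force: [-4.5, -2.1, 13.3]
finger_gap: 0.0003
```

Run:
```python
from h import *
s=get_state();print(s['tcp_pos'],s['wrist_force'],s['qvel'].round(4),s['clock'])
a=read_camera('top')[135:225,165:265]
cv2.imwrite("pics/p17.png",cv2.resize(a,(660,594),interpolation=cv2.INTER_CUBIC)[:,:,::-1])
s=get_state();print(s['tcp_pos'],s['wrist_force'])
```

```text
[0.44821878 0.31623759 0.0844445 ] [-4.4988334  -2.12010189 13.32949713] [ 0.0004 -0.0008 -0.0003  0.0001  0.0021 -0.0002] 24.6
[0.44826875 0.31625292 0.08446305] [-4.46263235 -3.15420716 14.05021784]
```

View pics/p17.png

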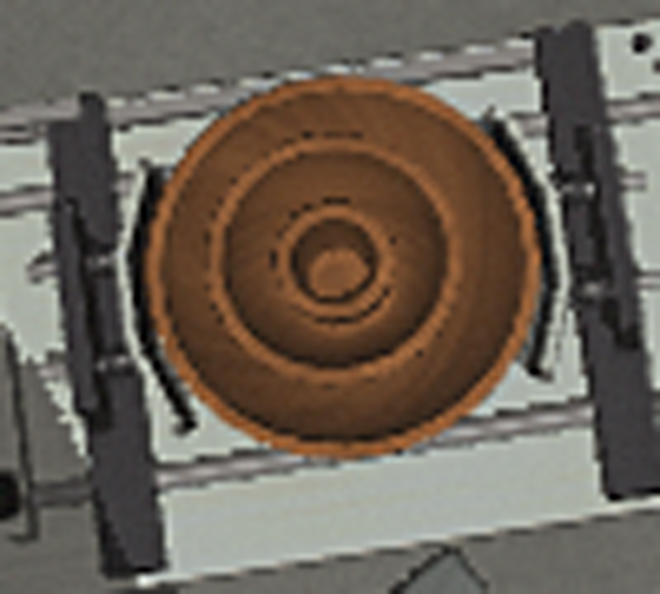

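Both black shoe faces press the rim, at left (150,270) and right (530,230). The three rims are round and concentric. The lever is at about 0.94 rad, steady under about 13 N. Handing in.

```bash
python3 -c "
from workcell import *
print(hand_in()); s=get_state(); print(s['clock'],s['tcp_pos'],s['wrist_force'])"
```

```text
the job is handed in; nothing more can be done
None
the job is handed in; nothing more can be done
```

I set the middle bowl inside the large one, then the small bowl inside the middle one. After that I pressed the clamp lever past its third click with the shut fingertips and handed in at about 25 s, still holding it down. The system gives no verdict, so success is judged from my own checks.

- **Bowls:** In the last top picture the three rims look flat and centred in one another.
- **Clamp:** Both rubber shoes appear to touch the large bowl. I could not measure how hard each shoe presses.
- **Lever:** It was at about 0.94 rad, worked out from the tool height because the lever angle itself cannot be read. It was steady, with about 13 N pressing down.
- **Other things on the bench:** I touched none of them knowingly, but I took no final measurement of their positions.

Two things were less than clean:
- **Middle bowl:** It hung tilted about 0.25 rad while carried. I levelled it against the large bowl's floor before letting go.
- **Cameras:** The two views differed by about 5 mm sideways, so I relied mainly on the top one.

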